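# Fill the spacer rack, then draw the sagging bolt and hold the test cage's gate ajar

### The arm

A 7-joint arm with a two-finger parallel gripper is mounted at the origin on a cart in front of the work surface, level with it; the furniture and walls round the work are solid. World frame = base frame: x ahead of the robot, y to its left, z up, the work surface at z = 0. Lengths are in m, angles in rad, forces in N, time in s.
With the tool pointing down it reaches from about 0.425 to 0.925 m from the base axis. Payload 6.8 kg.
Tool frame: the origin (TCP) lies on the centre line of the jaws, within the pads' length; the fingertips stand ahead of it and the grasp point (between the pads) lies 11 mm behind it (r.tcp_to_tips is the z of the fingertips in the tool frame, in m); z points along the fingers, y is the line along which they close (so a half turn about z gives the same grasp; the last joint's range is limited). The gripper opens to 85 mm and grips with 20 to 120 N. Pads are 22 mm wide; open, the fingers measure 114 mm over their backs; the gripper's body (76 mm by 85 mm) begins 54 mm behind the grasp point. The pads swing forward as they close: fully open they stand 13 mm farther back than shut.
Start: joints at [1.106, 0.477, 0.022, 1.555, -0.011, 1.109, -0.083], TCP at [0.236, -0.633, 0.216] pointing down, gripper open.
Joint ranges: [-2.96, 2.96], [-0.34, 2.1], [-1.41, 1.46], [0.24, 2.44], [-1.37, 4.51], [0.17, 1.92], [-2.96, 2.96]. Speed limits (rad/s): [2.39, 2.39, 3.14, 3.14, 3.14, 3.14, 3.14].

### API

Orientations are given as a rotation vector (axis times angle).
In Python, from bench import r, optics gives the robot as it stands.
- The arm moves only by the shell command python3 -m creep 'ROWS' [FORCE]. ROWS is a JSON object whose one key "rows" holds a list of rows, each a list of 7 numbers: the shift along the tool's x, y, z in units of 25 mm (1.0 is 25 mm), then the turn, a rotation vector about the tool's x, y, z in units of 8 degrees (1.0 is 8 degrees), then the finger opening in mm, from 0 to 85.4. A call has 1 to 10 rows; each row is the pose to reach, as a shift and turn from the pose commanded when the call began, along the tool's axes at that moment; what a row does not reach only later rows make up. A row lasts 1/8 s, in which the tool goes at most 62.5 mm and 10.7 degrees, less where a joint would pass 70% of its speed; a pose out of reach is approached as far as the arm can. A call with a gripper value outside its range is refused whole. The fingers move at their own pace and stop on an object; FORCE is the grip in N (left out, the last holds). Time passes only in rows, so rows that repeat a pose let the fingers close. It gives the time, the measured TCP pose, the force, the opening and the grip force at its end, in the units of the state.
- r.get_obs(): the state, without advancing time (a new reading comes with each control period).
- optics.grab_frame(name): name is "side" or "top"; returns a dict with "color" (400x640x3 uint8, blue, green, red), "K" (3x3 intrinsics, pixels), "R" (3x3) and "t" (3): a world point X has camera coordinates R X + t. Camera axes: x right, y down, z forward; pixel columns grow to the right and rows downward; lengths in m; the calibration is good to about 2 mm. A picture is of the moment at which its call begins. There is no depth.
- r.hand_in(): hands the job in; it is judged then, once.
The state is a dict: "clock": time; "joints": joint angles; "qvel": joint speeds; "tau": joint torques, N m; "tcp_pos": TCP position; "orientation": TCP orientation; "contact_force": force on the tool from outside, world axes, zero at the start; "moment": the same for the moment, N m; "grip_width": finger opening in m; "gripper_force": force on a finger pad.
Only numpy, scipy, OpenCV 4.12 (cv2) and the standard library are available. Lean on these libraries where they do the work, as an engineer would, in place of code of your own. Each camera call takes 0.05 s, during which the arm holds its last target. There are 200 camera calls.

### The job

Get the rack ready to go into the test cage: stand the two loose spacers upright in the rack, each down in the free pocket of the row for its length. Then draw the bolt of the cage's gate, lifting the sagging bolt by its knob while you pull so that its head comes over the bent-up lip of the keeper instead of being forced against it, swing the gate open until the gap at its free edge is about 12 cm, and finish holding the gate still there in the fingers (it springs shut if let go), so that I can slide the rack in. Leave the other things on the bench where they are.

Things in the scene. Friction and masses are not known exactly. Their poses are not given: they have to be found in the camera images.
- spacer_short: loose short spacer: plain steel round bar, 18 mm diameter, 34 mm long, standing on end on the bench; origin at the centre of its underside, z along its axis
- spacer_long: loose long spacer: the same 18 mm steel bar but 50 mm long, standing on end on the bench; origin at the centre of its underside, z along its axis
- rack: fixed grey rack block, 100 mm (its x) by 116 mm (its y), 16 mm high; two rows of three round pockets along its y, rows 50 mm apart, pockets 36 mm apart: the row at its -x side holds short spacers, the row at its +x side long ones; four pockets are filled, one is free in each row, at different ends. Origin at the centre of its underside
- pocket_short (a point): centre of the floor of the free pocket in the short row; pocket 24 mm wide with a 2 mm chamfer, 10 mm deep, floor 6 mm above the bench; axes those of the rack. A short spacer standing in it reaches 24 mm above the block
- pocket_long (a point): centre of the floor of the free pocket in the long row; pocket 24 mm wide with a 2 mm chamfer, 10 mm deep, floor 6 mm above the bench; axes those of the rack. A long spacer standing in it reaches 40 mm above the block
- cage: test cage of aluminium profile with clear panels, 180 mm (its x) by 275 mm (its y), 190 mm high, fixed; its gate is in the front, the -x face, 90 mm in front of the origin; origin under its centre on the bench
- gate_leaf: the gate between the front posts, 213 mm wide, 9 to 167 mm above the bench; hinge line at its -y end (right as the robot sees it), free edge at +y. Origin on the hinge line at bench height; the leaf runs along its own +y, its front face 4 mm behind (+x of) the hinge line. Carries the bolt
- gate_hinge (a point): point on the gate's vertical hinge line, 138 mm above the bench
- gate_edge (a point): front corner of the gate's free edge, 138 mm above the bench, 214 mm along the leaf from the hinge line
- gate_swing (a joint): gate angle in rad: 0 shut, grows as the free edge swings towards the robot (anticlockwise seen from above about point gate_hinge), up to 1.3. A spring always closes it: holding it by the knob takes 2 to 3 N. The gap at the free edge is about 0.21 m times the angle: 12 cm is about 0.57 rad
- bolt: steel barrel bolt on the gate's front near its top: 12 mm rod, axis 18 mm in front of the gate's face, pointing along the gate to its free edge, ending inside the keeper in a head 30 mm in diameter whose back face is 158 mm from the origin. Origin: pivot in the worn rear guide (bolt home), 145 mm above the bench; from there it droops 0.06 rad; y runs along the rod to the head
- knob (a point): centre of the bolt's black ball knob, 22 mm in diameter, standing towards the robot on a 9 mm stem, 60 mm in front of the gate's face, 42 mm in front of the rod's axis, 115 mm along the rod from the pivot, about 138 mm above the bench when the bolt hangs. It can be pinched from above, fingers either side along the gate
- bolt_lift (a joint): angle in rad by which the bolt is raised about its pivot: 0 hanging on the lip, 0.06 level, 0.16 highest; falls back by its own weight (about 1 N at the knob). The head clears the lip from about 0.06 rad (knob raised 7 mm); the knob can rise 18 mm at most, 11 to 13 mm is a good lift
- bolt_draw (a joint): how far the bolt is drawn back along the rod, from the keeper towards the hinge side, in m: 0 home, 0.042 fully drawn. While the bolt hangs only the first 3 to 4 mm are free, then its head stops against the lip. From 0.026 it is clear of the keeper and may be let down; it stays where put (friction 1.2 N)
- keeper: the bolt's keeper: closed steel strap 9 mm wide, 73 mm tall, standing 38 mm out from the cage's front post beyond the gate's free edge. The gate-side edge of its floor is bent up into a lip 3 mm thick, top 129.5 mm above the bench; the rod lies on it and the head hangs 9 mm down behind it. Origin: that of the cage
- flux_tin: round yellow tin, 74 mm wide, 26 mm high, a bystander; origin at the centre of its underside
- masking_tape: roll of pale masking tape lying flat, 100 mm wide, 25 mm high, a bystander; origin at the centre of its underside
- ipa_bottle: small white dispensing bottle, 41 mm wide, 128 mm high, a bystander; origin at the centre of its underside
- small_driver: small red-handled screwdriver lying on the bench, 114 mm long, a bystander; origin at its middle, on the bench
- lamp_head (a point): centre of the magnifier lamp's fixed round head, about 245 mm across, which hangs over the bench left of the cage, its underside about 270 mm above the bench: keep the wrist and gripper clear of it

How it is judged:
On the way, in this order (a step that is already met when the one before it is completed fails the run):
1. both spacers stand in the free pockets of their rows, let go (horizontal distance between spacer_short and pocket_short below 0.005 m and z of spacer_short in the frame of pocket_short below 0.003 m and angle between each of spacer_short, spacer_long's own z axis and vertical below 0.12 rad and horizontal distance between spacer_long and pocket_long below 0.005 m and z of spacer_long in the frame of pocket_long below 0.003 m and contact force between the fingers and spacer_short below 0.1 N and contact force between the fingers and spacer_long below 0.1 N), for 0.2 s.
2. the bolt is drawn back clear of the keeper (value of joint bolt_draw above 0.026 m), for 0.1 s.
At the end, for the whole second after the job is handed in: The fingers hold the gate still (over 0.5 N, under 0.08 rad/s), 0.42 to 0.75 rad open (gap about 9 to 16 cm), bolt drawn over 20 mm; each spacer stands upright in the free pocket of its own row, within 5 mm of its centre and 3 mm of its floor (value of joint gate_swing between 0.42 and 0.75 rad and velocity of joint gate_swing between -0.08 and 0.08 rad/s and contact force between the fingers and gate_leaf above 0.5 N and value of joint bolt_draw above 0.02 m and horizontal distance between spacer_short and pocket_short below 0.005 m and z of spacer_short in the frame of pocket_short below 0.003 m and angle between each of spacer_short, spacer_long's own z axis and vertical below 0.12 rad and horizontal distance between spacer_long and pocket_long below 0.005 m and z of spacer_long in the frame of pocket_long below 0.003 m); the arm keeps its last pose, push and grip.
It fails at once if the bolt is forced against the keeper (over 60 N) (contact force between bolt and keeper above 60 N).
It fails at once if a bystander is shifted by more than 3 cm (distance of any of flux_tin, masking_tape, ipa_bottle, small_driver from where it was at the start of the episode above 0.03 m).
It also fails if it takes over 67 s, if anything falls off the work surface, if the arm or the gripper's body presses on something with over 40 N, if the wrist force passes 120 N, or if a joint passes its speed limit or range.

## Working session

There is one attempt and no reset: what is moved stays moved. The work goes in short steps, Python scripts to look and compute and a shell command to move; the robot and the scene stay as the last step left them, time stands still between calls to the robot, and variables do not carry over. Pictures are saved under pics/ and viewed, at most 10 in all, crops included, and the job is handed in when it is done.

```bash
ls; mkdir -p pics
python3 - <<'E'
from bench import r, optics
import cv2,numpy as np
o=r.get_obs();print(o, r.tcp_to_tips)
for n in("side","top"):
    f=optics.grab_frame(n);cv2.imwrite(f"pics/{n}0.png",f["color"]);np.savez(f"pics/{n}0.npz",**f);print(n,f["K"],f["R"],f["t"],-f["R"].T@f["t"])
E
```

```text
pics
{'clock': 0.0, 'joints': array([ 1.10590385,  0.47780339,  0.02231066,  1.55646502, -0.01150823,
        1.10929688, -0.08308251]), 'qvel': array([-2.02527379e-03,  2.88446352e-04, -1.79641906e-04,  6.06965860e-04,
       -8.30000750e-04,  5.63687379e-05, -2.55263300e-03]), 'tau': array([ 1.79745521e-04, -5.96456695e+01,  1.60764646e+00, -2.81197786e+01,
        1.23492029e-02,  9.44642583e-03,  1.43597390e-05]), 'tcp_pos': array([ 0.23554096, -0.63189988,  0.21511725]), 'orientation': array([-3.08995409e+00, -5.57256825e-01,  6.93601493e-04]), 'contact_force': array([ 2.79700354e-04, -1.03961153e+00,  2.36844939e-01]), 'moment': array([-0.00869827,  0.01443543,  0.02352006]), 'gripper_force': 0.0, 'grip_width': 0.08536791149885017} 0.008
side [[460.94294925   0.         316.7239571 ]
 [  0.         460.94294925 197.47944179]
 [  0.           0.           1.        ]] [[ 0.99975301 -0.01795627 -0.01309517]
 [-0.02203396 -0.72393802 -0.68951305]
 [ 0.002901    0.68963129 -0.72415487]] [-0.5148803   0.12509013  1.55322748] [ 0.51300345 -0.98984209  1.20428607]
top [[404.59543537   0.         320.07319146]
 [  0.         404.59543537 205.99290925]
 [  0.           0.           1.        ]] [[-0.02018897 -0.99977606  0.00634317]
 [-0.98476151  0.01878884 -0.17289231]
 [ 0.17273441 -0.00973703 -0.98492031]] [-0.05877907  0.55219477  1.52579832] [ 0.2790356  -0.05428426  1.59863283]
```

View pics/side0.png

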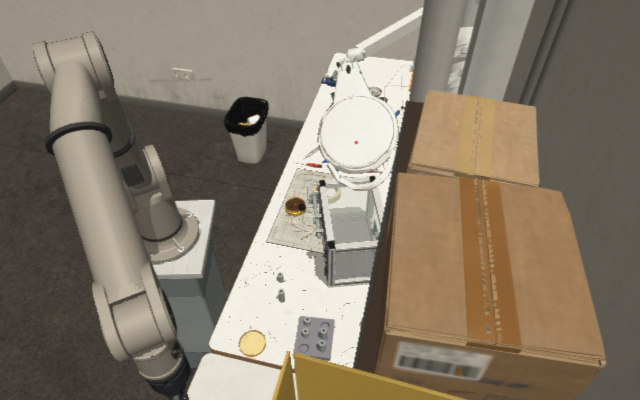

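View pics/top0.png

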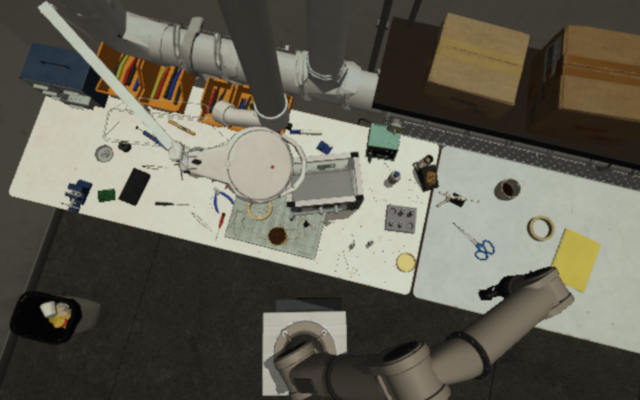

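The side view shows the spacers near (280,278) and (282,296), the rack near (315,337) and the cage near (350,235). In the top view the spacers are near (351,245) and (369,243), and the rack is near (400,219). I'll enlarge these regions.

Run:
```python
import cv2
s=cv2.imread("pics/side0.png");t=cv2.imread("pics/top0.png")
def crop(i,x0,y0,w,h,k,n):
    c=cv2.resize(i[y0:y0+h,x0:x0+w],None,fx=k,fy=k,interpolation=cv2.INTER_CUBIC)
    for x in range((x0+9)//10*10,x0+w,10): cv2.putText(c,str(x),((x-x0)*k,8),0,.3,(0,0,255));cv2.line(c,((x-x0)*k,10),((x-x0)*k,14),(0,0,255))
    for y in range((y0+9)//10*10,y0+h,10): cv2.putText(c,str(y),(0,(y-y0)*k+3),0,.3,(0,0,255))
    cv2.imwrite(n,c)
crop(s,235,172,155,190,3,"pics/sc.png") if 0 else crop(s,240,262,110,100,6,"pics/sc.png")
crop(t,275,145,150,130,4,"pics/tc.png")
crop(s,290,170,110,120,5,"pics/sg.png")
```

```text
(no output)
```

View pics/sc.png

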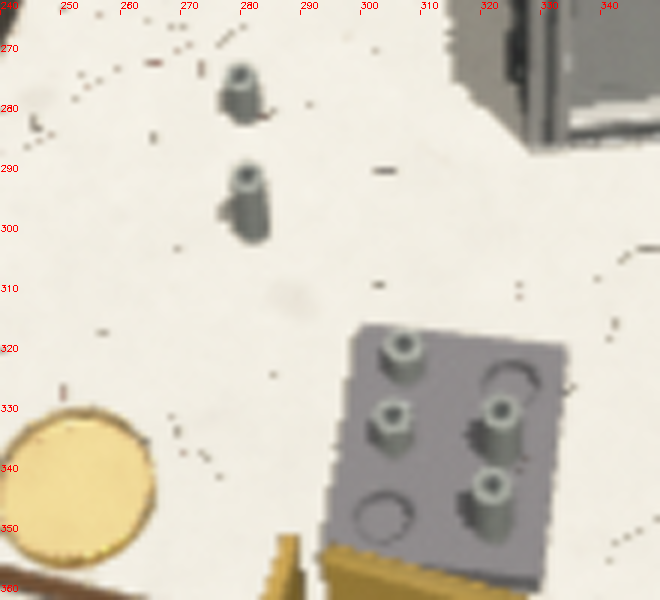

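View pics/tc.png

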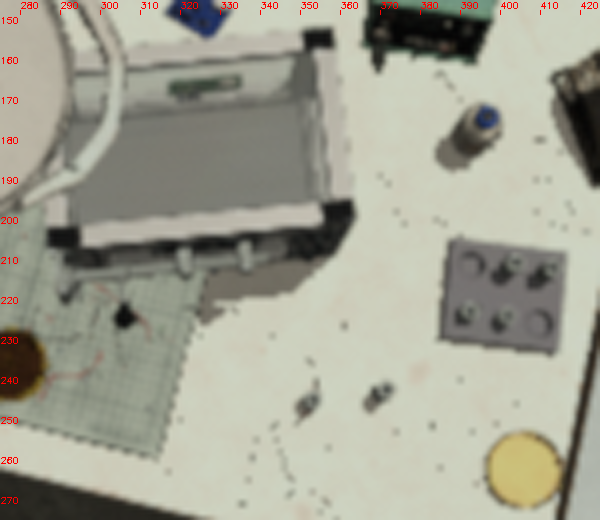

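View pics/sg.png

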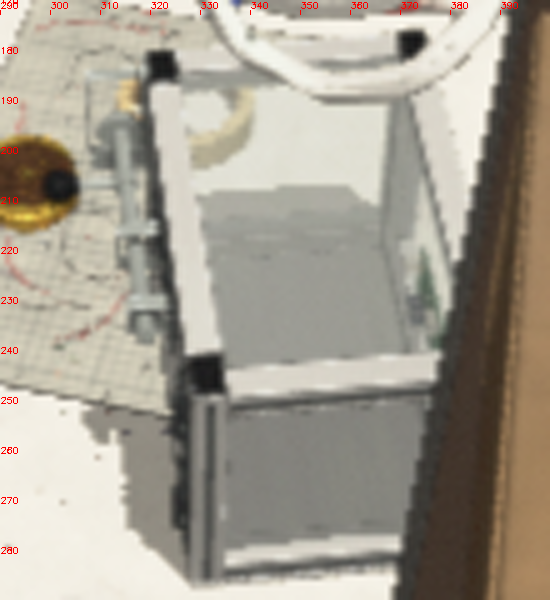

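The crops settle which pockets are free: the -y end of the short row (side view about (303,347)) and the +y end of the long row (about (324,325)). The short spacer's top is at about (279,274) and the long one's at (280,291). The knob is at side (302,207) and top (306,224). Next I'll measure these to sub-pixel accuracy.

```bash
cat > h.py <<'E'
import numpy as np,cv2
def ld(n): return dict(np.load(f"pics/{n}.npz"))
def ray(f,p):
    d=f["R"].T@np.linalg.solve(f["K"],[p[0],p[1],1.]);return -f["R"].T@f["t"],d/np.linalg.norm(d)
def onz(f,p,z):
    c,d=ray(f,p);return c+d*(z-c[2])/d[2]
def proj(f,X):
    q=f["K"]@(f["R"]@np.asarray(X,float)+f["t"]);return q[:2]/q[2]
def tri(f,p,g,q):
    c,d=ray(f,p);e,h=ray(g,q);s=np.linalg.lstsq(np.c_[d,-h],e-c,rcond=None)[0]
    a,b=c+d*s[0],e+h*s[1];return (a+b)/2,np.linalg.norm(a-b)*1e3
def dark(f,p,w=3,k=10,sgn=1):
    """centroid of the dark (sgn=1) or bright spot next to p"""
    g=cv2.cvtColor(f["color"],6).astype(np.float32)*sgn
    n=20*(2*w+1); 
    px=(np.arange((2*w+1)*k)+.5)/k-.5-w
    X,Y=np.meshgrid(px+p[0],px+p[1]);P=cv2.remap(g,X.astype(np.float32),Y.astype(np.float32),cv2.INTER_CUBIC)
    c=P.shape[0]//2;m=k*3//2;sub=P[c-m:c+m,c-m:c+m];th=(sub.min()+np.median(P))/2
    L,lab=cv2.connectedComponents((P<th).astype(np.uint8));iy,ix=np.unravel_index(sub.argmin(),sub.shape)
    M=lab==lab[iy+c-m,ix+c-m];return np.array([X[M].mean(),Y[M].mean()])
E
python3 - <<'E'
from h import *
np.set_printoptions(precision=4,suppress=True)
s,t=ld("side0"),ld("top0")
for n,p,z in[("short",(279.5,274),.034),("long",(280.6,290.8),.05),("s+",(306.7,319),.04),("s0",(305,330.7),.04),("l0",(323,329.8),.056),("l-",(321.3,342.5),.056)]:
    q=dark(s,p);X=onz(s,q,z);print(n,q,X,"top px",proj(t,X))
for n,p,z in[("freeshort",(303.5,347.8),.016),("freelong",(324.8,325.3),.016)]: print(n,onz(s,p,z))
a,b=dark(s,(302,207),6),dark(t,(306,224),6);print("knob",a,b,tri(s,a,t,b))
a,b=dark(s,(331.3,246),8),dark(t,(358.5,199),8);print("FR",a,b,tri(s,a,t,b),onz(s,a,.19),onz(t,b,.19))
a,b=dark(s,(322,183),8),dark(t,(290.5,205),8);print("FL",a,b,tri(s,a,t,b),onz(s,a,.19),onz(t,b,.19))
# rack contour, top view
im=t["color"];lab=cv2.cvtColor(im,cv2.COLOR_BGR2HSV)[200:240,378:422]
m=(lab[...,2]<165).astype(np.uint8)*255;m=cv2.morphologyEx(m,cv2.MORPH_CLOSE,np.ones((7,7)))
c=max(cv2.findContours(m,0,1)[0],key=cv2.contourArea);(cx,cy),wh,an=cv2.minAreaRect(c);print("rack top",cx+378,cy+200,wh,an,onz(t,(cx+378,cy+200),.013))
bx=cv2.boxPoints(((cx+378,cy+200),wh,an));print([onz(t,q,.016)[:2] for q in bx])
def cr(i,x0,y0,w,h,k): return cv2.resize(i[y0:y0+h,x0:x0+w],(w*k,h*k),interpolation=cv2.INTER_CUBIC)
A=np.hstack([cr(t["color"],345,235,40,20,10),cr(t["color"],380,203,40,33,10)[:200]])
B=np.hstack([cr(t["color"],380,203,40,33,10),cr(t["color"],280,195,40,33,10)])
cv2.imwrite("pics/m1.png",np.vstack([A,B]))
E
```

```text
short [279.4841 274.1152] [ 0.3991 -0.1926  0.034 ] top px [352.661  244.7345]
long [280.6925 290.7075] [ 0.4063 -0.2611  0.05  ] top px [370.8234 242.1602]
s+ [306.8435 318.8184] [ 0.4817 -0.3476  0.04  ] top px [391.8988 222.5503]
s0 [305.0172 330.6984] [ 0.4766 -0.3833  0.04  ] top px [401.1519 223.6783]
l0 [323.1141 329.9254] [ 0.526  -0.3906  0.056 ] top px [403.1736 210.4393]
l- [321.6098 342.3136] [ 0.521  -0.4261  0.056 ] top px [412.3896 211.5313]
freeshort [ 0.4717 -0.4211  0.016 ]
freelong [ 0.5316 -0.3558  0.016 ]
knob [301.1126 206.5949] [305.7364 223.7676] (array([ 0.4689, -0.0156,  0.1419]), np.float64(2.3487298378832033))
FR [328.9896 246.3517] [356.7285 201.6406] (array([ 0.5452, -0.1996,  0.1739]), np.float64(5.9281643902387895)) [ 0.5476 -0.2111  0.19  ] [ 0.5393 -0.1984  0.19  ]
FL [321.0929 184.0737] [292.7073 206.4442] (array([0.5287, 0.0288, 0.1936]), np.float64(6.091432823137382)) [0.5318 0.0335 0.19  ] [0.5263 0.0285 0.19  ]
rack top 400.0461540222168 218.63076972961426 (31.008682250976562, 26.543432235717773) 7.125016689300537 [ 0.5002 -0.3858  0.013 ]
[array([ 0.4565, -0.3156]), array([ 0.5615, -0.3337]), array([ 0.5436, -0.4554]), array([ 0.4389, -0.4359])]
```

View pics/m1.png

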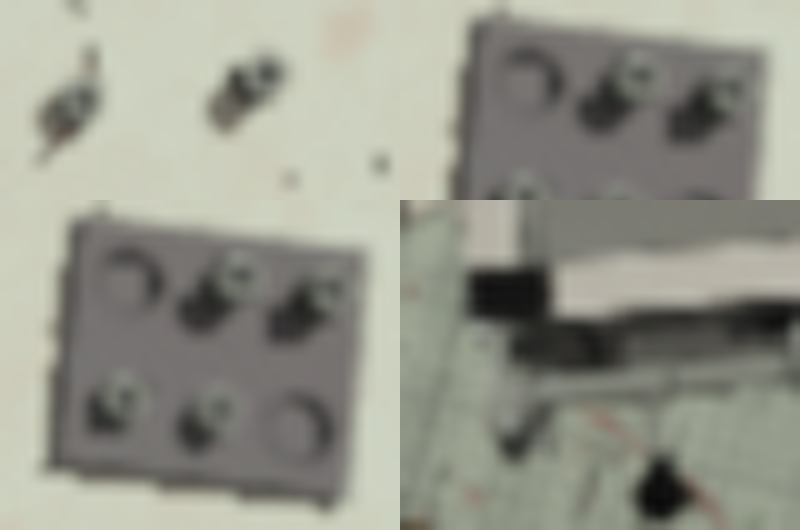

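The top view agrees with the side-view predictions to within about 0.5 px, so the heights of 34, 50, 40 and 56 mm hold. The ring tops sit at about (352.8,244.8), (371,241.7), (403.3,210), (412.5,212), (392,222.5) and (401,223.5). Now the planner, cage geometry and lamp.

```bash
cat >> h.py <<'E'
from scipy.spatial.transform import Rotation as Ro
def go(o,x,y,z,yaw):
    """units to put the TCP at x,y,z, pointing down, tool y at world angle yaw (deg)"""
    R=Ro.from_rotvec(o["orientation"]);a=np.radians(yaw)
    ty=np.array([np.cos(a),np.sin(a),0]);T=Ro.from_matrix(np.c_[np.cross(ty,[0,0,-1]),ty,[0,0,-1]])
    d=R.inv().apply(np.array([x,y,z])-o["tcp_pos"])/.025
    w=np.degrees((R.inv()*T).as_rotvec())/8
    return np.round(np.r_[d,w],2)
E
python3 - <<'E'
from h import *
from bench import r
np.set_printoptions(precision=4,suppress=True)
s,t=ld("side0"),ld("top0");o=r.get_obs()
S=[(279.48,274.12),(280.69,290.71),(306.84,318.82),(305.02,330.7),(323.11,329.93),(321.61,342.31)]
T=[(352.8,244.8),(371,241.7),(392,222.5),(401,223.5),(403.3,210),(412.5,212)]
for a,b in zip(S,T): print(*tri(s,a,t,b))
L=onz(t,(290.5,203.6),.19);F=onz(t,(359.1,198.1),.19);print(L,F,np.linalg.norm(L-F),np.degrees(np.arctan2(*(F-L)[:2])))
L2,F2=onz(s,(321.5,184.5),.19),onz(s,(330.5,246),.19);print(L2,F2,np.linalg.norm(L2-F2),np.degrees(np.arctan2(*(F2-L2)[:2])))
print("lamp",tri(s,(356,142),t,(272,167)),onz(t,(260,163),.3),onz(s,(358,133),.3))
print(go(o,.3991,-.1926,.12,-8.1))
E
```

```text
[ 0.399  -0.193   0.0346] 0.3572559223827257
[ 0.4072 -0.2618  0.0514] 1.5418438316788605
[ 0.4818 -0.3479  0.0406] 0.11156612257632012
[ 0.477  -0.383   0.0395] 0.8007505002614476
[ 0.5267 -0.3911  0.0572] 1.5649874996295172
[ 0.5201 -0.4263  0.0559] 1.8609949254467457
[0.5367 0.0362 0.19  ] [ 0.5519 -0.2073  0.19  ] 0.24394912537416535 176.4259187338947
[0.533  0.0316 0.19  ] [ 0.5518 -0.21    0.19  ] 0.24228763252230612 175.55304684138056
lamp (array([0.6386, 0.0883, 0.3108]), np.float64(1.2910213118990899)) [0.6554 0.1292 0.3   ] [0.6503 0.1451 0.3   ]
[ 12.27 -14.18   3.83  -0.01  -0.01  -7.68]
```

```bash
python3 -m creep '{"rows":[[12.27,-14.18,0,0,0,-7.68,85],[12.27,-14.18,0,0,0,-7.68,85],[12.27,-14.18,0,0,0,-7.68,85],[12.27,-14.18,0,0,0,-7.68,85],[12.27,-14.18,0,0,0,-7.68,85],[12.27,-14.18,0,0,0,-7.68,85],[12.27,-14.18,0,0,0,-7.68,85],[12.27,-14.18,0,0,0,-7.68,85],[12.27,-14.18,3.83,0,0,-7.68,85],[12.27,-14.18,3.83,0,0,-7.68,85]]}' 40
cat > g.py <<'E'
import sys;from h import *;from bench import r
o=r.get_obs();print(round(o["clock"],2),o["tcp_pos"].round(4),o["orientation"].round(3),"F",o["contact_force"].round(1),"w",round(o["grip_width"],4),round(o["gripper_force"],1))
print(go(o,*map(float,sys.argv[1:5])))
E
python3 g.py .3991 -.1926 .023 -8.1
```

```text
clock: 1.35
tcp_pos: [0.3982, -0.1923, 0.1183]
orientation: [-2.37, -2.059, 0.002]
contact_force: [0.3, -0.7, -0.1]
grip_width: 0.085
gripper_force: 0.0
1.35 [ 0.3982 -0.1923  0.1183] [-2.370e+00 -2.059e+00  2.000e-03] F [ 0.3 -0.7 -0.1] w 0.085 0.0
[-0.01  0.05  3.81 -0.02 -0.    0.01]
```

```bash
python3 -m creep '{"rows":[[0,0.03,1.5,0,0,0,85],[0,0.03,3,0,0,0,85],[0,0.03,3.8,0,0,0,85],[0,0.03,3.8,0,0,0,60],[0,0.03,3.8,0,0,0,30],[0,0.03,3.8,0,0,0,15],[0,0.03,3.8,0,0,0,12],[0,0.03,3.8,0,0,0,12],[0,0.03,3.8,0,0,0,12]]}' 40
python3 g.py .4715 -.419 .12 -8.1
```

```text
clock: 2.48
tcp_pos: [0.4002, -0.1934, 0.0255]
orientation: [2.373, 2.058, 0.0]
contact_force: [-0.1, -0.2, 0.1]
grip_width: 0.0123
gripper_force: 0.0
2.48 [ 0.4002 -0.1934  0.0255] [2.373 2.058 0.   ] F [-0.1 -0.2  0.1] w 0.0123 0.0
[-8.53  4.1  -3.78  0.    0.   -0.  ]
```

The fingers closed to 12 mm with no grip force, so the spacer isn't in them. I'll look.

```bash
cat > snap.py <<'E'
import sys;from h import *;from bench import optics
n=sys.argv[1];D={}
for c in("side","top"):
    f=optics.grab_frame(c);np.savez(f"pics/{c}{n}.npz",**f);D[c]=f["color"]
def cr(i,x0,y0,w,h,k):
    c=cv2.resize(i[y0:y0+h,x0:x0+w],(w*k,h*k),interpolation=cv2.INTER_CUBIC)
    for x in range((x0+9)//10*10,x0+w,10): cv2.putText(c,str(x),((x-x0)*k,8),0,.3,(0,0,255))
    for y in range((y0+9)//10*10,y0+h,10): cv2.putText(c,str(y),(0,(y-y0)*k+3),0,.3,(0,0,255))
    return c
a=list(map(int,sys.argv[2:]))
L=[cr(D["side"],*a[:2],80,100,5)];
if len(a)>2: L.append(cr(D["top"],*a[2:4],80,100,5))
cv2.imwrite(f"pics/v{n}.png",np.hstack(L))
E
python3 snap.py 1 240 225 320 180
```

```text
(no output)
```

View pics/v1.png

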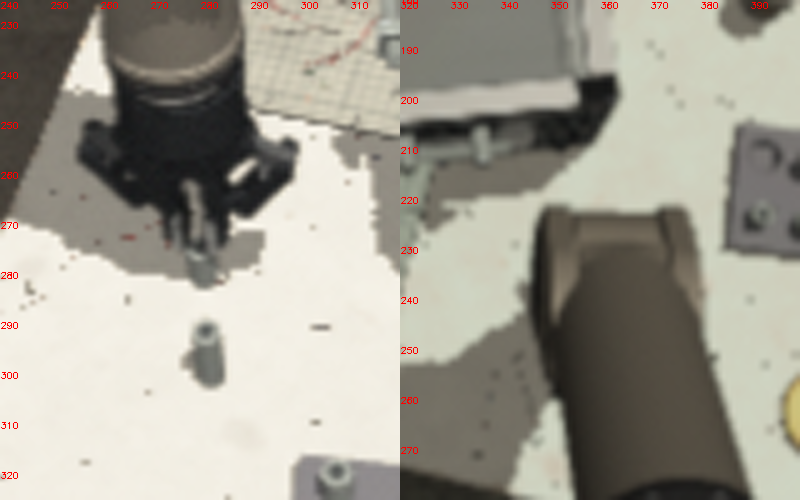

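Run:
```python
from h import *
from bench import r
o=r.get_obs();print(o["clock"],o["tcp_pos"],o["grip_width"])
s=ld("side1")
R=Ro.from_rotvec(o["orientation"]);print(R.as_matrix().round(3))
for z in(.008,0,-.011): print(z,[proj(s,o["tcp_pos"]+R.apply([0,y,z])).round(1) for y in(-.006,.006)])
print(proj(s,(.3991,-.1926,.034)),proj(s,(.3991,-.1926,0)))
c=cv2.resize(s["color"][250:310,255:305],None,fx=10,fy=10,interpolation=cv2.INTER_CUBIC);cv2.imwrite("pics/v1b.png",c)
```

```text
2.575 [ 0.40012413 -0.19330428  0.02538672] 0.012144492906299311
[[ 0.141  0.99   0.   ]
 [ 0.99  -0.141 -0.   ]
 [-0.     0.    -1.   ]]
0.008 [array([278.3, 277.2]), array([282.1, 277.6])]
0 [array([278.1, 275.7]), array([282. , 276.1])]
-0.011 [array([277.8, 273.7]), array([281.7, 274.1])]
[279.48211202 274.12505086] [280.2715038  280.39911869]
```

View pics/v1b.png

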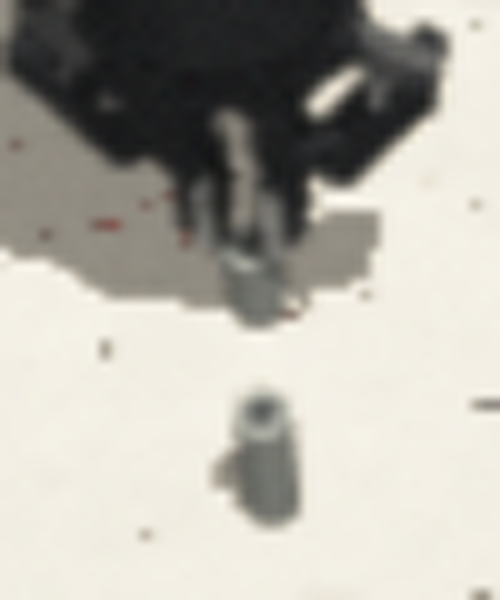

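The fingers are closed to 12 mm while the spacer still stands untouched at its old place, with its top at about (279.5,274). So the tips are either higher or farther back than assumed. Before regrasping I'll touch free bench gently with closed fingers to check the tip height.

```bash
python3 -m creep '{"rows":[[0,0,-1.5,0,0,0,12],[0,0,-3,0,0,0,12],[0,0,-4,0,0,0,12],[-2.2,3.4,-4,0,0,0,5],[-2.2,3.4,-4,0,0,0,5],[-2.2,3.4,-1.5,0,0,0,5],[-2.2,3.4,0,0,0,0,5],[-2.2,3.4,0.3,0,0,0,5],[-2.2,3.4,0.5,0,0,0,5],[-2.2,3.4,0.5,0,0,0,5]]}' 40
python3 snap.py 2 260 230; python3 g.py .48 -.26 .008 -8.1
```

```text
clock: 3.82
tcp_pos: [0.4775, -0.2601, 0.0141]
orientation: [2.372, 2.057, 0.001]
contact_force: [0.2, -0.3, 0.5]
grip_width: 0.005
gripper_force: 0.0
3.92 [ 0.4775 -0.2602  0.0142] [2.371e+00 2.057e+00 1.000e-03] F [-0.5  1.3 -0.2] w 0.0049 0.0
[ 0.02  0.1   0.25  0.02  0.01 -0.  ]
```

View pics/v2.png

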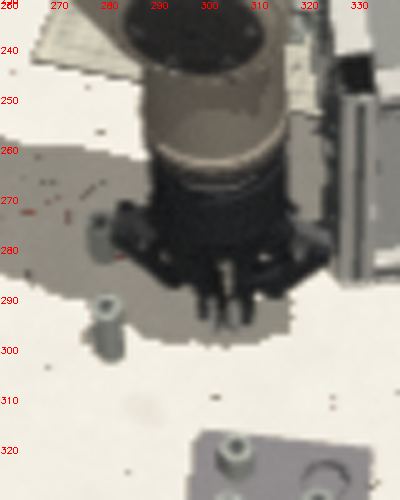

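The two fingertips are at about (301.5,294) and (307.3,295), and both spacers are still standing. Now to compare that with the predicted tip position.

```bash
python3 - <<'E'
from h import *
s=ld("side2")
ax=np.array([.99,-.141,0]);ay=np.array([.141,.99,0]);c=np.array([.4775,-.2602,.006])
for y in(-.011,0,.011): print(y,[proj(s,c+ax*e+ay*y).round(1) for e in(-.010,.010)])
print([proj(s,c+ay*-.011+[0,0,z]).round(1) for z in(.01,.02,.03)])
E
python3 -m creep '{"rows":[[0,0,0.15,0,0,0,5],[0,0,0.3,0,0,0,5],[0,0,0.4,0,0,0,5],[0,0,0.4,0,0,0,5]]}'
python3 -m creep '{"rows":[[0,0,0.06,0,0,0,5],[0,0,0.12,0,0,0,5],[0,0,0.12,0,0,0,5]]}'
```

```text
-0.011 [array([301.8, 300.8]), array([308.5, 301.5])]
0 [array([302.3, 297.6]), array([309. , 298.3])]
0.011 [array([302.9, 294.4]), array([309.5, 295.1])]
[array([305. , 299.4]), array([304.9, 297.6]), array([304.8, 295.8])]
clock: 4.42
tcp_pos: [0.4763, -0.2596, 0.0026]
orientation: [-2.373, -2.058, 0.0]
contact_force: [0.4, 0.2, -1.5]
grip_width: 0.0049
gripper_force: 0.0
clock: 4.8
tcp_pos: [0.4764, -0.2597, -0.0003]
orientation: [-2.373, -2.059, 0.0]
contact_force: [0.6, -1.2, -0.5]
grip_width: 0.0049
gripper_force: 0.0
```

```bash
python3 -m creep '{"rows":[[0,0,0.1,0,0,0,5],[0,0,0.2,0,0,0,5],[0,0,0.3,0,0,0,5],[0,0,0.3,0,0,0,5]]}'
python3 -m creep '{"rows":[[0,0,0.08,0,0,0,5],[0,0,0.16,0,0,0,5],[0,0,0.16,0,0,0,5]]}'
```

```text
clock: 5.3
tcp_pos: [0.4763, -0.2597, -0.0079]
orientation: [-2.373, -2.058, 0.0]
contact_force: [0.3, -0.0, -0.1]
grip_width: 0.0054
gripper_force: 0.0
clock: 5.68
tcp_pos: [0.4764, -0.2597, -0.0118]
orientation: [-2.373, -2.058, 0.0]
contact_force: [0.2, 1.1, -0.2]
grip_width: 0.0049
gripper_force: 0.0
```

```bash
python3 -m creep '{"rows":[[0,0,0.08,0,0,0,5],[0,0,0.16,0,0,0,5],[0,0,0.16,0,0,0,5]]}'
python3 -m creep '{"rows":[[0,0,0.08,0,0,0,5],[0,0,0.16,0,0,0,5],[0,0,0.16,0,0,0,5]]}'
```

```text
clock: 6.05
tcp_pos: [0.4766, -0.2598, -0.0149]
orientation: [2.373, 2.058, -0.001]
contact_force: [-2.5, 0.5, 9.0]
grip_width: 0.005
gripper_force: 4.8
clock: 6.42
tcp_pos: [0.4767, -0.2599, -0.0152]
orientation: [2.372, 2.058, -0.003]
contact_force: [-14.7, 7.1, 53.7]
grip_width: 0.0052
gripper_force: 27.0
```

The tips touch the bench at a reported z of −15 mm, so they sit 15 mm behind the TCP as reported. That makes the reading 23 mm too low. I'll check the sideways offset numerically too.

```bash
python3 -m creep '{"rows":[[0,0,-0.4,0,0,0,5],[0,0,-1,0,0,0,5],[0,0,-1,0,0,0,5]]}'
python3 - <<'E'
from h import *
from bench import optics,r
f=optics.grab_frame("side");np.savez("pics/side3.npz",**f)
o=r.get_obs();print(o["tcp_pos"])
ax=np.array([.99,-.141,0]);ay=np.array([.141,.99,0])
for n,c in(("side1",[.4002,-.1934,.0255]),("side2",[.4775,-.2602,.0142]),("side3",o["tcp_pos"])):
    s=ld(n);g=cv2.cvtColor(s["color"],6);c=np.array(c)
    p=proj(s,c+[0,0,.015]);q=proj(s,c+[0,0,.035]);print(n,"pred tip",p.round(1),"20up",q.round(1))
    for row in range(int(p[1])-7,int(p[1])+4):
        w=g[row,int(p[0])-14:int(p[0])+15];print(row,' '.join('%3d'%v for v in w[2:-2]))
    print("cols from",int(p[0])-12)
E
```

```text
clock: 6.8
tcp_pos: [0.4774, -0.2602, 0.0063]
orientation: [2.372, 2.057, 0.002]
contact_force: [0.0, -0.3, -0.8]
grip_width: 0.0052
gripper_force: 0.0
[ 0.47686565 -0.26000822  0.00566485]
side1 pred tip [279.7 273.1] 20up [279.2 269.3]
266  75  90 117  95  56  35  29  29  28  23  46 118 132  89  45  28  31  31  36  43  37  35  33  38  71
267 133 134 137 134 102  57  34  34  47  34  32  79 122  99  55  29  30  30  47 101  75  54  42  73 148
268 138 139 140 139 129  76  41  63  78  48  38  95 127  92  52  40  35  33  79 195 162 124 114 157 223
269 139 138 137 137 110  71  48  87  87  51  41  98 128 102  88  68  42  34  68 179 227 232 233 236 239
270 140 138 116 129 131  90  51  80  84  51  43 101 129 107 111  99  59  34  73 178 225 232 234 235 236
271 140 140 139 140 136  99  60  80  98  62  50 116 132 105 116 110  65  44  99 204 183 160 159 159 159
272 131 139 139 140 137 107  66  80 108  73  57 104 111  86 112 115  71  45  79 141 146 143 142 141 140
273 139 140 141 140 140 133  96 102 116  81  56  77  79  61  93 111  76  58 103 133 141 143 142 142 142
274 140 141 142 140 138 134 10
[... 2007 characters left out ...]
95  72  40  77 110 110  66  39  52 118 136 136 135 134 138 138
293 142 141 141 141 142 137 103  58  69 107  78  46  77 113 116  71  45  62 123 137 139 140 140 139 139
294 142 142 142 142 143 137 107  65  73 110  82  56  79 114 114  74  44  67 123 138 139 141 140 140 141
295 141 140 140 142 142 141 133  97  90 113  90  69  84 101 111  76  54  87 129 139 141 139 138 138 138
296 139 142 142 141 143 142 138 137 132 125  97 100 107 108 118 106  99 126 139 140 139 139 139 140 142
297 141 139 142 141 143 142 141 141 137 123 103 108 116 114 132 129 133 138 139 141 141 140 153 156 168
298 139 142 143 144 157 161 160 146 140 141 148 142 138 136 139 152 159 158 161 161 160 168 222 233 234
cols from 293
```

The sideways offset is only about 1 mm, so the main error is in height. Going back for the short spacer with the corrected z.

```bash
python3 g.py .4 -.1926 -.002 -8.1;  python3 -m creep '{"rows":[[0,0,-2.5,0,0,0,85],[0,0,-4,0,0,0,85],[1.12,-1.65,-4,0,0,0,85],[2.23,-3.43,-4,0,0,0,85],[2.23,-3.43,-4,0,0,0,85],[2.23,-3.43,-3,0,0,0,85],[2.23,-3.43,-2,0,0,0,85],[2.23,-3.43,-1.4,0,0,0,85],[2.23,-3.43,-1.4,0,0,0,85],[2.23,-3.43,-1.4,0,0,0,85]]}' 40;  python3 g.py .4 -.1926 -.002 -8.1
```

```text
6.85 [ 0.4769 -0.26    0.0057] [2.373e+00 2.058e+00 1.000e-03] F [-1.1  0.5  0.1] w 0.0051 0.0
[ 2.23 -3.43  0.3   0.01  0.   -0.  ]
clock: 8.1
tcp_pos: [0.4002, -0.1927, 0.0408]
orientation: [2.373, 2.058, 0.001]
contact_force: [-0.0, 0.3, 0.8]
grip_width: 0.085
gripper_force: 0.0
8.1 [ 0.4002 -0.1927  0.0408] [2.373e+00 2.058e+00 1.000e-03] F [-0.   0.3  0.8] w 0.085 0.0
[ 0.   -0.01  1.71  0.01  0.   -0.  ]
```

```bash
python3 -m creep '{"rows":[[0,0,0.8,0,0,0,85],[0,0,1.5,0,0,0,70],[0,0,1.7,0,0,0,50],[0,0,1.7,0,0,0,35],[0,0,1.7,0,0,0,25],[0,0,1.7,0,0,0,18],[0,0,1.7,0,0,0,12],[0,0,1.7,0,0,0,12],[0,0,1.7,0,0,0,12]]}' 40;  python3 g.py .4725 -.419 .06 -8.1
```

```text
clock: 9.22
tcp_pos: [0.4, -0.1927, -0.0015]
orientation: [2.372, 2.058, 0.001]
contact_force: [0.2, 0.4, 5.4]
grip_width: 0.0164
gripper_force: 38.9
9.22 [ 0.4    -0.1927 -0.0015] [2.372e+00 2.058e+00 1.000e-03] F [0.2 0.4 5.4] w 0.0164 38.9
[-8.55  4.15 -2.45  0.01  0.   -0.  ]
```

```bash
python3 -m creep '{"rows":[[0,0,-1.2,0,0,0,12],[0,0,-2.4,0,0,0,12],[0,0,-3.3,0,0,0,12],[-2,1,-3.3,0,0,0,12],[-4,2,-3.3,0,0,0,12],[-6,3,-3.3,0,0,0,12],[-8,3.9,-3.3,0,0,0,12],[-8.55,4.15,-3.3,0,0,0,12],[-8.55,4.15,-3.3,0,0,0,12],[-8.55,4.15,-3.3,0,0,0,12]]}';  python3 g.py .4724 -.4191 .005 -8.1
python3 - <<'E'
from h import *
from bench import optics,r
f=optics.grab_frame("side");np.savez("pics/side4.npz",**f);o=r.get_obs();c=o["tcp_pos"]
b=c+[-.0009,0.0001,.0015];p=proj(f,b);print("pred bottom centre",p,"front edge row",proj(f,b+[0,-.009,0]), "x edges",proj(f,b+[-.009,0,0]),proj(f,b+[.009,0,0]))
g=cv2.cvtColor(f["color"],6)
for row in range(int(p[1])-6,int(p[1])+6): print(row,g[row,int(p[0])-8:int(p[0])+9])
print(int(p[0])-8)
E
```

```text
clock: 10.48
tcp_pos: [0.472, -0.4164, 0.0802]
orientation: [-2.37, -2.06, -0.001]
contact_force: [0.6, -0.2, -0.2]
grip_width: 0.0164
gripper_force: 39.2
10.47 [ 0.472  -0.4164  0.0802] [-2.37e+00 -2.06e+00 -1.00e-03] F [ 0.6 -0.2 -0.2] w 0.0164 39.2
[-0.11  0.03  3.01 -0.01 -0.01  0.01]
pred bottom centre [302.42622101 334.72113622] front edge row [302.41436501 337.92851643] x edges [298.99291115 334.79976348] [305.85938247 334.64251236]
328 [45 38 63 76 56 83 82 60 52 57 75 52 35 30 35 33 46]
329 [54 52 89 79 52 86 82 64 55 63 77 74 62 46 36 33 52]
330 [ 54  52  94  89  59  90 102 102  95 106  94  96 100  74  43  33  60]
331 [ 60  46  92  90  58  80 129 155 161 164 124  94 110  86  50  35  47]
332 [ 90  70  97 103  64  66  98 116 119 123  98  84 111  98  59  42  52]
333 [131 131 129 121  75  66  91 105 113 114  99  88 112 101  64  44  59]
334 [137 139 141 127  78  74  94 105 115 115  99  87 115 112  80  63  72]
335 [138 135 120  95  74  78  93 107 114 116 102  91 121 113  87  77  79]
336 [137 136 109  85  78  79  92 105 114 117 111  97  98  95  83  81  79]
337 [138 135 106  85  77  78  87 103 109 111 102  97  94  87  80  78  79]
338 [137 133 101  80  79  78  79  79  74  80  84  86  83  81  78  78  78]
339 [137 126  96  81  78  77  77  79  77  78  78  80  79  78  79  79  79]
294
```

```bash
python3 -m creep '{"rows":[[0,0,0,0,0,0,12],[0,0,1,0,0,0,12],[0,0,2,0,0,0,12],[0,0,2.4,0,0,0,12],[0,0,2.6,0,0,0,12],[0,0,2.6,0,0,0,12]]}';  python3 g.py .4724 -.4191 .0045 -8.1
```

```text
clock: 11.28
tcp_pos: [0.4724, -0.4187, 0.0158]
orientation: [2.373, 2.058, 0.0]
contact_force: [0.7, 0.1, -1.2]
grip_width: 0.0161
gripper_force: 39.2
11.28 [ 0.4724 -0.4187  0.0158] [2.373 2.058 0.   ] F [ 0.7  0.1 -1.2] w 0.0161 39.2
[-0.01  0.    0.45  0.    0.   -0.  ]
```

```bash
python3 -m creep '{"rows":[[0,0,0.15,0,0,0,12],[0,0,0.3,0,0,0,12],[0,0,0.4,0,0,0,12],[0,0,0.44,0,0,0,12],[0,0,0.44,0,0,0,12]]}';  python3 g.py .4724 -.4191 .0045 -8.1
```

```text
clock: 11.9
tcp_pos: [0.4719, -0.4187, 0.0046]
orientation: [-2.373, -2.058, 0.0]
contact_force: [-1.3, 0.4, 3.6]
grip_width: 0.0164
gripper_force: 39.8
11.9 [ 0.4719 -0.4187  0.0046] [-2.373 -2.058  0.   ] F [-1.3  0.4  3.6] w 0.0164 39.8
[-0.01  0.02  0.01 -0.    0.   -0.  ]
```

```bash
python3 -m creep '{"rows":[[0,0,0,0,0,0,28],[0,0,0,0,0,0,28],[0,0,-1,0,0,0,28],[0,0,-2,0,0,0,28],[0,0,-3,0,0,0,50],[1.5,-0.9,-3,0,0,0,85],[3,-1.8,-3,0,0,0,85],[4.5,-2.7,-3,0,0,0,85],[5.87,-3.44,-3,0,0,0,85],[5.87,-3.44,-3,0,0,0,85]]}';  python3 g.py .4075 -.2613 .006 -8.1
python3 - <<'E'
from h import *
from bench import optics
f=optics.grab_frame("side");np.savez("pics/side5.npz",**f)
for n,p in(("short placed",(302.8,342)),("long",(280.6,290.8)),("s0",(305,330.7))):
    q=dark(f,p);print(n,q,onz(f,q,.05 if n=="long" else .04))
print(proj(f,(.4715,-.419,.04)))
E
```

```text
clock: 13.15
tcp_pos: [0.4066, -0.2586, 0.0793]
orientation: [-2.368, -2.062, 0.001]
contact_force: [0.4, -0.1, -0.6]
grip_width: 0.0855
gripper_force: 0.0
13.15 [ 0.4066 -0.2586  0.0793] [-2.368e+00 -2.062e+00  1.000e-03] F [ 0.4 -0.1 -0.6] w 0.0855 0.0
[-0.1   0.05  2.93 -0.01 -0.    0.03]
short placed [302.84391727 342.81788321] [ 0.47075611 -0.4184305   0.04      ]
long [280.68215434 290.65803859] [ 0.4063087  -0.26089042  0.05      ]
s0 [305.03131313 330.70555556] [ 0.47664381 -0.38336783  0.04      ]
[303.1205462  343.01134785]
```

The short spacer reads (0.4708, −0.4184) against the pocket at (0.4715, −0.4190), so it is seated. Now the long one.

```bash
python3 -m creep '{"rows":[[0,0,1,0,0,0,85],[0,0,2,0,0,0,85],[0,0,2.9,0,0,0,70],[0,0,2.95,0,0,0,50],[0,0,2.95,0,0,0,35],[0,0,2.95,0,0,0,25],[0,0,2.95,0,0,0,12],[0,0,2.95,0,0,0,12],[0,0,2.95,0,0,0,12],[0,0,2.95,0,0,0,12]]}' 40;  python3 g.py .5321 -.355 .08 -8.1
```

```text
clock: 14.45
tcp_pos: [0.4083, -0.2618, 0.0065]
orientation: [2.372, 2.057, 0.0]
contact_force: [-1.3, 0.3, 6.7]
grip_width: 0.017
gripper_force: 39.1
14.45 [ 0.4083 -0.2618  0.0065] [2.372 2.057 0.   ] F [-1.3  0.3  6.7] w 0.017 39.1
[-2.99  5.43 -2.93  0.01  0.01 -0.  ]
```

Run:
```python
from h import *
t=ld("top0")
for n,p,z in(("cap",(396.5,174),.128),("cap",(396.5,174),.10),("base-ish",(388,185),0),("body",(392,179),.06)): print(n,onz(t,p,z).round(3))
f=ld("side5")
for X in((.61,-.365,.128),(.61,-.365,0)): print(proj(f,X),proj(t,X))
h=cv2.cvtColor(t["color"],40)[165:195,380:405]
b=(h[...,0]>100)&(h[...,0]<130)&(h[...,1]>90);y,x=np.nonzero(b);print("blue",x.mean()+380,y.mean()+165,b.sum())
# side-view silhouette of gripper (dark) width while holding: rows vs columns
```

```text
cap [ 0.653 -0.358  0.128]
cap [ 0.66  -0.363  0.1  ]
base-ish [ 0.641 -0.347  0.   ]
body [ 0.651 -0.353  0.06 ]
[354.74156068 306.99681333] [399.08971507 185.20924051]
[352.63050737 330.42259054] [392.79499985 192.28933661]
blue 396.0 174.5 14
```

```bash
python3 -m creep '{"rows":[[0,0,-1.2,0,0,0,12],[0,0,-2.4,0,0,0,12],[0,0,-3.2,0,0,0,12],[-0.8,1.4,-3.2,0,0,0,12],[-1.6,2.8,-3.2,0,0,0,12],[-2.4,4.2,-3.2,0,0,0,12],[-3,5.44,-3.2,0,0,0,12],[-3,5.44,-3.2,0,0,0,12],[-3,5.44,-3.2,0,0,0,12],[-3,5.44,-3.2,0,0,0,12]]}';  python3 g.py .5323 -.3553 .012 -8.1
```

```text
clock: 15.7
tcp_pos: [0.5307, -0.3541, 0.0856]
orientation: [-2.372, -2.058, 0.001]
contact_force: [0.5, 0.8, 0.2]
grip_width: 0.017
gripper_force: 39.2
15.7 [ 0.5307 -0.3541  0.0856] [-2.372e+00 -2.058e+00  1.000e-03] F [0.5 0.8 0.2] w 0.017 39.2
[-0.04  0.07  2.94 -0.01 -0.    0.  ]
```

```bash
python3 -m creep '{"rows":[[0,0.02,0,0,0,0,12],[0,0.02,1,0,0,0,12],[0,0.02,2,0,0,0,12],[0,0.02,2.4,0,0,0,12],[0,0.02,2.5,0,0,0,12],[0,0.02,2.5,0,0,0,12]]}';  python3 g.py .5323 -.3553 .0125 -8.1
```

```text
clock: 16.45
tcp_pos: [0.5327, -0.355, 0.0238]
orientation: [2.372, 2.058, 0.001]
contact_force: [-0.1, 0.2, -0.8]
grip_width: 0.0167
gripper_force: 39.2
16.45 [ 0.5327 -0.355   0.0238] [2.372e+00 2.058e+00 1.000e-03] F [-0.1  0.2 -0.8] w 0.0167 39.2
[-0.01 -0.01  0.45  0.01  0.   -0.  ]
```

```bash
python3 -m creep '{"rows":[[0,0,0.15,0,0,0,12],[0,0,0.3,0,0,0,12],[0,0,0.38,0,0,0,12],[0,0,0.42,0,0,0,12],[0,0,0.42,0,0,0,12]]}';  python3 g.py .5323 -.3553 .0125 -8.1
```

```text
clock: 17.08
tcp_pos: [0.5322, -0.3548, 0.0126]
orientation: [2.373, 2.059, 0.0]
contact_force: [-0.7, 1.0, -1.4]
grip_width: 0.0168
gripper_force: 39.2
17.07 [ 0.5322 -0.3548  0.0126] [2.373 2.059 0.   ] F [-0.7  1.  -1.4] w 0.0168 39.2
[-0.02  0.01  0.01  0.    0.   -0.  ]
```

```bash
python3 -m creep '{"rows":[[0,0,0,0,0,0,28],[0,0,0,0,0,0,28],[0,0,-2,0,0,0,28],[0,0,-4,0,0,0,28],[0,0,-6,0,0,0,40],[1.4,-1.8,-6,0,0,1,50],[2.8,-3.6,-6,0,0,2,50],[4.2,-5,-6,0,0,3,50],[5.5,-5.32,-6,0,0,4,50],[5.5,-5.32,-6,0,0,5,50]]}';  python3 g.py .425 -.0156 .16 -86
python3 - <<'E'
from h import *
from bench import optics
f=optics.grab_frame("side");np.savez("pics/side6.npz",**f)
for n,p,z in(("short placed",(302.8,342.8),.04),("long placed",(325.3,317.8),.056),("l0",(323,329.9),.056)):
    q=dark(f,p);print(n,q,onz(f,q,z))
print(proj(f,(.5311,-.3548,.056)))
E
```

```text
clock: 18.32
tcp_pos: [0.4195, -0.1974, 0.163]
orientation: [2.934, 1.122, 0.001]
contact_force: [-0.7, -0.5, 0.5]
grip_width: 0.05
gripper_force: 0.0
18.32 [ 0.4195 -0.1974  0.163 ] [2.934e+00 1.122e+00 1.000e-03] F [-0.7 -0.5  0.5] w 0.05 0.0
[ 5.01 -5.27  0.12  0.   -0.    4.73]
short placed [302.85143541 342.81220096] [ 0.47077624 -0.41841479  0.04      ]
long placed [324.5854902  317.69529412] [ 0.53104364 -0.35421382  0.056     ]
l0 [323.10837563 329.92690355] [ 0.52597074 -0.39063424  0.056     ]
[324.61227136 317.88718249]
```

```bash
python3 g.py .469 -.016 .16 -86 | tail -1; python3 -m creep '{"rows":[[1.4,-1.5,0.1,0,0,1.2,50],[2.8,-2.7,0.1,0,0,2.4,50],[3.9,-4.2,0.1,0,0,3.6,50],[4.3,-5.2,0.1,0,0,4.73,50],[4.3,-5.2,0.1,0,0,4.73,50],[4.3,-5.2,0.1,0,0,4.73,50]]}';  python3 g.py .469 -.016 .105 -86
```

```text
[ 6.31 -4.18  0.12  0.01 -0.    4.68]
clock: 19.12
tcp_pos: [0.4136, -0.0322, 0.1602]
orientation: [3.139, 0.114, 0.001]
contact_force: [0.5, 0.3, -0.7]
grip_width: 0.05
gripper_force: 0.0
19.12 [ 0.4136 -0.0322  0.1602] [3.139e+00 1.140e-01 1.000e-03] F [ 0.5  0.3 -0.7] w 0.05 0.0
[ 2.26 -0.49  2.21  0.   -0.    0.02]
```

```bash
python3 -m creep '{"rows":[[1.1,-0.25,0,0,0,0,50],[2.26,-0.49,0,0,0,0,50],[2.26,-0.49,0,0,0,0.02,50],[2.26,-0.49,0.9,0,0,0.02,50],[2.26,-0.49,1.6,0,0,0.02,50],[2.26,-0.49,2.2,0,0,0.02,50],[2.26,-0.49,2.2,0,0,0.02,50],[2.26,-0.49,2.2,0,0,0.02,50]]}' 20;  python3 g.py .469 -.016 .105 -86; python3 snap.py 7 270 170 280 180
```

```text
clock: 20.12
tcp_pos: [0.4689, -0.0154, 0.1055]
orientation: [3.14, 0.106, 0.001]
contact_force: [-0.8, 0.1, -0.0]
grip_width: 0.0499
gripper_force: 0.0
20.12 [ 0.4689 -0.0154  0.1055] [3.14e+00 1.06e-01 1.00e-03] F [-0.8  0.1 -0. ] w 0.0499 0.0
[ 0.    0.02  0.02  0.   -0.   -0.02]
```

View pics/v7.png

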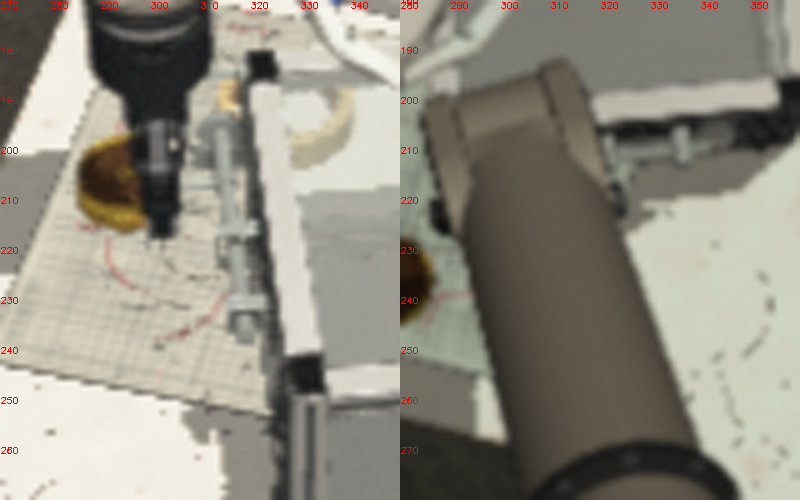

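The front finger is at about (302,205), right in front of the knob at (301.3,206.6). The stem is visible at (308,206), so the fingers straddle the knob. Closing gently.

```bash
python3 -m creep '{"rows":[[0,0,0,0,0,0,42],[0,0,0,0,0,0,36],[0,0,0,0,0,0,30],[0,0,0,0,0,0,26],[0,0,0,0,0,0,22],[0,0,0,0,0,0,16],[0,0,0,0,0,0,16],[0,0,0,0,0,0,16]]}' 20;  python3 g.py .469 -.016 .105 -86
```

```text
clock: 21.22
tcp_pos: [0.4688, -0.0152, 0.1051]
orientation: [3.14, 0.106, 0.0]
contact_force: [1.0, -1.5, 0.8]
grip_width: 0.02
gripper_force: 19.5
21.23 [ 0.4688 -0.0152  0.1051] [3.14  0.106 0.   ] F [ 1.  -1.5  0.8] w 0.02 19.5
[ 0.01  0.03  0.01  0.   -0.   -0.02]
```

```bash
python3 -m creep '{"rows":[[0,0,-0.12,0,0,0,16],[0,0,-0.24,0,0,0,16],[0,0,-0.36,0,0,0,16],[0,0,-0.48,0,0,0,16],[0,0,-0.48,0,0,0,16]]}' 30;  python3 g.py .469 -.016 .105 -86
python3 -m creep '{"rows":[[0,0.05,0,0,0,0,16],[0,0.1,0,0,0,0,16],[0,0.15,0,0,0,0,16],[0,0.2,0,0,0,0,16],[0,0.2,0,0,0,0,16]]}'
```

```text
clock: 21.85
tcp_pos: [0.4687, -0.015, 0.1174]
orientation: [3.14, 0.107, 0.0]
contact_force: [-0.9, -0.5, -1.7]
grip_width: 0.0198
gripper_force: 29.5
21.85 [ 0.4687 -0.015   0.1174] [3.14  0.107 0.   ] F [-0.9 -0.5 -1.7] w 0.0198 29.5
[ 0.01  0.04  0.5   0.   -0.   -0.01]
clock: 22.48
tcp_pos: [0.469, -0.0203, 0.1171]
orientation: [3.14, 0.106, -0.0]
contact_force: [0.1, 1.1, -2.5]
grip_width: 0.0198
gripper_force: 29.5
```

```bash
python3 -m creep '{"rows":[[0,0.1,0,0,0,0,16],[0,0.2,0,0,0,0,16],[0,0.35,0,0,0,0,16],[0,0.5,0,0,0,0,16],[0,0.65,0,0,0,0,16],[0,0.8,0,0,0,0,16],[0,0.95,0,0,0,0,16],[0,1.1,0,0,0,0,16],[0,1.24,0,0,0,0,16],[0,1.24,0,0,0,0,16]]}'; python3 g.py .469 -.016 .105 -86
```

```text
clock: 23.72
tcp_pos: [0.4713, -0.0517, 0.1171]
orientation: [3.139, 0.105, 0.001]
contact_force: [0.2, -1.1, -2.8]
grip_width: 0.0201
gripper_force: 29.5
23.73 [ 0.4713 -0.0517  0.1171] [3.139e+00 1.050e-01 1.000e-03] F [ 0.2 -1.1 -2.8] w 0.0201 29.5
[ 0.   -1.43  0.48  0.   -0.   -0.02]
```

The draw of 36 mm went with low force. Now the gate: the knob follows an arc about the hinge, starting 56 mm in front of it and 147 mm along the leaf.

```bash
python3 -m creep '{"rows":[[-0.35,0.15,0,0,0,-0.43,16],[-0.69,0.31,0,0,0,-0.86,16],[-1.02,0.5,0,0,0,-1.29,16],[-1.02,0.5,0,0,0,-1.29,16]]}' 40; python3 -m creep '{"rows":[[0,0,0,0,0,0,16]]}'; python3 g.py .469 -.016 .105 -86
```

```text
clock: 24.22
tcp_pos: [0.4471, -0.0658, 0.1174]
orientation: [3.117, 0.386, 0.003]
contact_force: [4.1, -0.5, -3.0]
grip_width: 0.0192
gripper_force: 39.2
clock: 24.35
tcp_pos: [0.4475, -0.0652, 0.1174]
orientation: [3.118, 0.386, 0.002]
contact_force: [3.2, -0.8, -3.0]
grip_width: 0.0195
gripper_force: 39.2
24.35 [ 0.4475 -0.0652  0.1174] [3.118e+00 3.860e-01 2.000e-03] F [ 3.2 -0.8 -3. ] w 0.0195 39.2
[ 1.32 -1.7   0.5   0.   -0.01  1.27]
```

```bash
python3 -m creep '{"rows":[[-0.35,0.15,0,0,0,-0.43,16],[-0.69,0.31,0,0,0,-0.86,16],[-1.02,0.5,0,0,0,-1.29,16],[-1.33,0.7,0,0,0,-1.72,16],[-1.64,0.92,0,0,0,-2.15,16],[-1.93,1.17,0,0,0,-2.58,16],[-2.07,1.3,0,0,0,-2.79,16],[-2.07,1.3,0,0,0,-2.79,16],[-2.07,1.3,0,0,0,-2.79,16],[-2.07,1.3,0,0,0,-2.79,16]]}'; python3 g.py .469 -.016 .105 -53.4
python3 - <<'E'
from h import *
from bench import optics,r
for n in("side","top"):
    f=optics.grab_frame(n);np.savez(f"pics/{n}9.npz",**f)
print(r.get_obs()["joints"].round(3))
s0,s=ld("side0"),ld("side9");t0,t=ld("top0"),ld("top9")
# predicted free edge of the gate for angles, top-view change against the first picture there
psi=np.radians(4);ex=np.array([np.cos(psi),np.sin(psi),0]);u=np.array([-np.sin(psi),np.cos(psi),0])
H=np.array([.4688,-.0152,0])+.056*ex-.184*u;print("hinge",H)
d=cv2.cvtColor(cv2.absdiff(t["color"],t0["color"]),6);ds=cv2.cvtColor(cv2.absdiff(s["color"],s0["color"]),6)
for th in(0,.2,.4,.5,.57,.65,.75):
    c,q=np.cos(th),np.sin(th);E=H+(.004*c-.214*q)*ex+(.004*q+.214*c)*u
    print(th,E[:2].round(3),"top",proj(t,E+[0,0,.165]).round(1),"side",proj(s,E+[0,0,.165]).round(1),proj(s,E+[0,0,.01]).round(1))
for n,p,z in(("short",(302.8,342.8),.04),("long",(324.6,317.7),.056)): print(n,onz(s,dark(s,p),z))
for n,a,b,ro in(("tin",(15,90,60),(32,255,255),(270,190,50,40)),("flux",(15,60,150),(35,255,255),(230,320,45,45))):
    for f in(s0,s):
        x,y,w,h=ro;m=cv2.inRange(cv2.cvtColor(f["color"],40),a,b)[y:y+h,x:x+w];v=np.argwhere(m);print(n,len(v),v.mean(0) if len(v) else 0)
A=cv2.resize(s["color"][170:270,270:350],(400,500),interpolation=2);B=cv2.resize(t["color"][180:280,280:360],(400,500),interpolation=2);cv2.imwrite("pics/v9.png",np.hstack([A,B]))
E
```

```text
clock: 25.6
tcp_pos: [0.405, -0.1091, 0.1173]
orientation: [2.983, 0.985, 0.001]
contact_force: [3.5, 1.1, -2.1]
grip_width: 0.0196
gripper_force: 39.2
25.6 [ 0.405  -0.1091  0.1173] [2.983e+00 9.850e-01 1.000e-03] F [ 3.5  1.1 -2.1] w 0.0196 39.2
[ 4.27 -1.47  0.49  0.   -0.01 -0.01]
[ 0.52   0.23  -0.451  2.209  0.149  0.729 -0.965]
hinge [ 0.53749878 -0.19484542  0.        ]
0 [0.527 0.019] top [295.8 207.5] side [319.6 193. ] [320.  224.9]
0.2 [0.484 0.012] top [297.7 219.1] side [306.2 194.8] [307.5 226.7]
0.4 [ 0.444 -0.002] top [302.  230.2] side [293.3 198.5] [295.6 230.3]
0.5 [ 0.425 -0.012] top [304.9 235.4] side [287.2 201. ] [289.9 232.8]
0.57 [ 0.413 -0.021] top [307.3 238.9] side [283.  203.1] [286.1 234.8]
0.65 [ 0.399 -0.031] top [310.3 242.6] side [278.5 205.7] [281.9 237.4]
0.75 [ 0.384 -0.046] top [314.5 247. ] side [273.2 209.3] [277. 241.]
short [ 0.47074292 -0.41844095  0.04      ]
long [ 0.53099856 -0.35424436  0.056     ]
tin 166 [17.3373494  24.62048193]
tin 85 [11.87058824 30.92941176]
flux 598 [23.44816054 21.99665552]
flux 597 [23.43886097 22.06532663]
```

The knob's arc puts the gate at about 0.56 rad, with a steady pull of about 3.5 N. Both spacers are still in place. I'll let it settle, then hand in.

```bash
python3 -m creep '{"rows":[[0,0,0,0,0,0,16],[0,0,0,0,0,0,16],[0,0,0,0,0,0,16],[0,0,0,0,0,0,16]]}'; python3 -c "
from bench import r
print(r.hand_in())"
```

```text
clock: 26.2
tcp_pos: [0.4044, -0.1095, 0.1171]
orientation: [2.983, 0.984, 0.0]
contact_force: [4.2, 1.5, -1.6]
grip_width: 0.0195
gripper_force: 39.3
the job is handed in; nothing more can be done
None
```

The job is handed in, with no verdict shown: both spacers stand in their free pockets, the bolt was lifted and drawn about 37 mm, and the fingers hold the gate by the knob at about 0.56 rad (roughly 12 cm gap), an angle worked out from the arm's pose rather than measured in an image.

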